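Cover the crock and set the bench timer

TASK

Get the crock's rest under way: gently set the steel dome over the little lidded crock on the round wooden board, so that it sits flat on the board, and turn the knob of the bench timer until its white-lined nose points at the long mark on the housing. The timer only stands loose on the bench and its knob is stiff, so press it down while you turn: the housing must not spin or slide from where it stands. Leave the crock in its place on the board and everything else on the bench undisturbed.

Things in the scene. Friction and masses are not known exactly. Their poses are not given: they have to be found in the camera images.
- timer: The bench timer: loose white drum 140 mm in diameter on rubber feet, 0.2 kg in all (varies by some 15 %); origin under its centre. Drum top 55 mm above the bench; on it a flat aluminium dial, 106 mm in diameter, top 61 mm above the bench, carries a black bar grip. Its -x axis points to the long mark.
- dial_grip (a point): Centre of the knob's bar grip, on the turning axis, 76 mm above the bench. Bar 22 mm wide, about 77 mm long with its nose, 30 mm high (61 to 91 mm above the bench). Dial and bar are one rigid piece: fingertips may straddle the bar, rest on the dial and press on it while turning. x axis: along the bar to its pointed nose (white line on that half); z up.
- dial (a joint): Knob angle in the housing, rad, growing clockwise from above, stops at 0 and 4.0. Reads 2.0 with the nose at the long mark; starts at 0.6 to 1.3 (turn clockwise 0.7 to 1.4). Dry friction about 0.20 N m; stays where left. Turned without pressing, the whole timer spins on the bench; a steady downward push of 12 to 20 N holds it.
- timer_mark (a point): The long black mark on the timer's housing (it runs over the rim and down the drum's side; the other ticks, 0.5 rad apart, are short): point on the rim, 70 mm from the turning axis, 55 mm above the bench. Fixed to the housing; its x axis points from the mark to the turning axis.
- timer_back (a point): Point on the housing's rim opposite the long mark, 55 mm above the bench.
- cover_knob (a point): Middle of the wooden knob of the steel dome: upright cylinder 26 mm in diameter, 24 mm tall (74 to 98 mm above the dome's lower rim), on top of the dome. This point lies 86 mm above the lower rim.
- cover_center (a point): Centre of the hollow steel dome, 35 mm above its lower rim. The dome is 130 mm in outer diameter at the rim and 70 mm tall without the knob, open below, wall 3 mm: inside 124 mm wide at the rim, 66 mm high. 0.25 kg. It starts upright on the bench.
- cover: The same dome: origin at the centre of its lower rim, z up.
- board_top (a point): Centre of the top face of the round pale wooden board: 170 mm in diameter, 12 mm thick, fixed to the bench.
- crock_center (a point): Centre of the lidded terracotta crock that stands loose on the board, within about 10 mm of its middle: 72 mm in diameter, 50 mm tall; this point is 25 mm above its foot.
- shaker: Bystander: small metal shaker, 48 mm wide, 66 mm tall, origin under its centre.
- bowl: Bystander: small white bowl, 68 mm wide, 35 mm tall, origin under its centre.
- scraper: Bystander: bench scraper with a steel blade and a wooden grip, about 96 x 114 mm, 24 mm tall, lying; origin underneath.
- brush: Bystander: bench brush, about 170 mm long, 48 mm wide, 26 mm tall, along its x axis; origin underneath.
Things that resemble listed ones, but are neither listed nor needed, are in the scene too. Of the things that look like the part that bears crock_center, the smaller one is meant. What is shaped like the cover but turquoise is not meant.

How it is judged (in metres and radians):
At the end, for the whole second after the job is handed in: Dome upright (0.06 rad), at rest, rim on the board top within 4 mm, within 30 mm of the crock's centre; crock upright, within 30 mm of the board's centre; knob at 1.85 to 2.15 rad; timer level (0.05 rad), its mark and opposite rim point within 20 mm of where they started (distance of each of timer_mark, timer_back from where it was at the start of the episode below 0.02 m and value of joint dial between 1.85 and 2.15 rad and angle between timer_mark's own z axis and vertical below 0.05 rad and horizontal distance between cover_center and crock_center below 0.03 m and z of cover in the frame of board_top between -0.004 and 0.004 m and angle between each of cover, crock_center's own z axis and vertical below 0.06 rad and linear speed of cover below 0.02 m/s and horizontal distance between crock_center and board_top below 0.03 m); the robot touches nothing.
It fails at once if the timer's housing is spun or shoved so that its mark or the opposite rim point is more than 30 mm from where it was (distance of any of timer_mark, timer_back from where it was at the start of the episode above 0.03 m).
It fails at once if the dome is dropped or thrown (faster than 0.6 m/s while no finger holds it) (linear speed of cover above 0.6 m/s and contact force between the fingers and cover below 0.2 N).
It fails at once if a bystander is moved by more than 30 mm (distance of any of shaker, bowl, scraper, brush from where it was at the start of the episode above 0.03 m).
It also fails if it takes over 64 s, if anything falls off the work surface, if the arm or the gripper's body presses on something with over 40 N, if the wrist force passes 120 N, or if a joint passes its speed limit or range.

ROBOT

A 7-joint arm with a two-finger parallel gripper is mounted at the origin on the work surface. World frame = base frame: x ahead of the robot, y to its left, z up, the work surface at z = 0. Lengths are in mm, angles in rad, forces in N, time in s.
With the tool pointing down it reaches from about 400 to 875 mm from the base axis. Payload 6.5 kg.
Tool frame: the origin (TCP) lies at the very end of the fingers, on their centre line; the grasp point (between the pads) lies 19 mm behind it; y points along the fingers, z is the direction in which the jaws open and shut, and the axes are right-handed (so a half turn about y gives the same grasp; the last joint's range is limited). The gripper opens to 88 mm and grips with 3 to 60 N. Pads are 18 mm wide; open, the fingers measure 123 mm over their backs; the gripper's body (75 mm by 187 mm) begins 45 mm behind the grasp point.
Start: joints at [-1.313, 0.536, -0.004, 1.538, 0.003, 1.067, -0.071], TCP at [206.806, 616.215, 238.716] pointing down, gripper open.
Joint ranges: [-2.7, 2.7], [-0.37, 2.16], [-1.27, 1.26], [0.24, 2.4], [-1.31, 4.45], [0.19, 1.91], [-2.76, 2.76]. Speed limits (rad/s): [2.39, 2.39, 3.14, 3.14, 3.14, 3.14, 3.14].

INTERFACE

Orientations are given as a unit quaternion [x, y, z, w].
In Python, from plant import robot gives the robot as it stands.
- The arm moves only by the tool arm_command, never from a script. Its argument "moves" is one flat list of numbers, 6 for each row, row after row: the shift along the tool's x, y, z in cm, then the turn, a rotation vector about the tool's x, y, z in rad. In form: [x, y, z, rx, ry, rz, x, y, z, rx, ry, rz, ...]. A call has 1 to 12 rows; each row shifts and turns the commanded pose from where the row before left it, along the tool's axes as they then stand; what a row does not reach is not made up. A row lasts 1/8 s, in which the tool goes at most 62.5 mm and 10.7 degrees, less where a joint would pass 70% of its speed; a pose out of reach is approached as far as the arm can. A call with a gripper value outside its range is refused whole. "gripper" is the opening, from 0 (shut) to 1 (fully open), set as the call begins (left out, the last holds). The fingers move at their own pace and stop on an object; "squeeze" is the grip in N (left out, the last holds). Time passes only in rows, so rows that do not move let the fingers close. It gives the time, the measured TCP pose, the force and the opening at its end, in the units of the state.
- robot.get_state(): the state, without advancing time (a new reading comes with each control period).
- robot.grab_frame(name): name is "side" or "top"; returns a dict with "color" (400x640x3 uint8, red, green, blue), "camera_matrix" (3x3 intrinsics, pixels), "world_from_camera" (4x4, takes a point from camera to world coordinates). Camera axes: x right, y down, z forward; pixel columns grow to the right and rows downward; lengths in mm; the calibration is good to about 2 mm. A picture is of the moment at which its call begins. There is no depth.
- robot.finish_job(): hands the job in, once; it reports no verdict.
The state is a dict: "time_s": time; "joint_pos": joint angles; "joint_velocities": joint speeds; "effort": joint torques, N m; "position": TCP position; "ee_rot": TCP orientation; "ft_force": force on the tool from outside, world axes, zero at the start; "ft_torque": the same for the moment, N m; "gripper_width": finger opening in mm.
Only numpy, scipy, OpenCV 4.12 (cv2) and the standard library are available. Lean on these libraries where they do the work, as an engineer would, in place of code of your own. Each camera call takes 0.05 s, during which the arm holds its last target.

## Working session

There is one attempt and no reset: what is moved stays moved. The work goes in short steps, Python scripts to look and compute and a tool call to move; the robot and the scene stay as the last step left them, time stands still between calls to the robot, and variables do not carry over. Pictures are saved under pics/ and viewed, and the job is handed in when it is done.

Besides the shell and the picture viewer there is one more tool, called by a JSON object that holds its "op" and its "data", one argument or row to a line. arm_command: Moves the arm, as the interface text tells. Its arguments: {"type":"object","properties":{"moves":{"type":"array"},"gripper":{"type":"number"},"squeeze":{"type":"number"}},"required":["moves"]}

```bash
mkdir -p pics; ls; cat > h.py <<'E'
import numpy as np, cv2, json
from plant import robot
def snap(n,tag):
    f=robot.grab_frame(n); cv2.imwrite(f'pics/{tag}.png',f['color'][:,:,::-1]); 
    np.savez(f'pics/{tag}.npz',K=f['camera_matrix'],T=f['world_from_camera'],c=f['color']); return f
def ray(K,T,u,v,z):
    d=T[:3,:3]@np.linalg.solve(K,[u,v,1.]); o=T[:3,3]; return o+d*(z-o[2])/d[2]
def proj(K,T,p):
    q=T[:3,:3].T@(np.array(p,float)-T[:3,3]); q=K@q; return q[:2]/q[2]
def load(tag):
    d=np.load(f'pics/{tag}.npz'); return d['K'].astype(float),d['T'].astype(float),d['c']
E
python3 - <<'E'
from h import *
for n in('side','top'):
    f=snap(n,n+'0'); print(f['camera_matrix'],np.round(f['world_from_camera'],3))
s=robot.get_state(); print(s)
E
```

```text
pics
[[405.3199909    0.         313.80534468]
 [  0.         405.3199909  197.72172573]
 [  0.           0.           1.        ]] [[ 6.91000e-01 -5.41000e-01  4.79000e-01  6.62730e+01]
 [-7.23000e-01 -5.26000e-01  4.49000e-01 -4.40918e+02]
 [ 9.00000e-03 -6.56000e-01 -7.55000e-01  8.22377e+02]
 [ 0.00000e+00  0.00000e+00  0.00000e+00  1.00000e+00]]
[[520.95384703   0.         318.86564215]
 [  0.         520.95384703 195.96056834]
 [  0.           0.           1.        ]] [[ 9.000000e-03 -9.790000e-01  2.030000e-01  2.586340e+02]
 [-1.000000e+00 -8.000000e-03  7.000000e-03 -1.276200e+01]
 [-5.000000e-03 -2.030000e-01 -9.790000e-01  1.510973e+03]
 [ 0.000000e+00  0.000000e+00  0.000000e+00  1.000000e+00]]
{'time_s': 0.1, 'joint_pos': array([-1.31321057,  0.53708721, -0.00442622,  1.53875277,  0.00263133,
        1.06729552, -0.07118743]), 'joint_velocities': array([-1.00855651e-03, -9.91195530e-04,  1.34431897e-03, -3.77397711e-03,
       -8.62687397e-04, -7.37142838e-05,  2.01150269e-04]), 'effort': array([ 1.95783250e-03, -5.72079706e+01,  9.93496589e-01, -2.52230215e+01,
       -5.62139077e-02,  1.35693530e-02,  3.07956770e-05]), 'position': array([206.65701876, 615.69943466, 237.93728782]), 'ee_rot': array([ 0.69840791, -0.11398091,  0.11390942, -0.69732302]), 'ft_force': array([-1.57277417, -0.0777876 ,  0.07856569]), 'ft_torque': array([ 0.01754805, -0.00234601,  0.00010941]), 'gripper_width': 88.04372816211838}
```

View pics/side0.png

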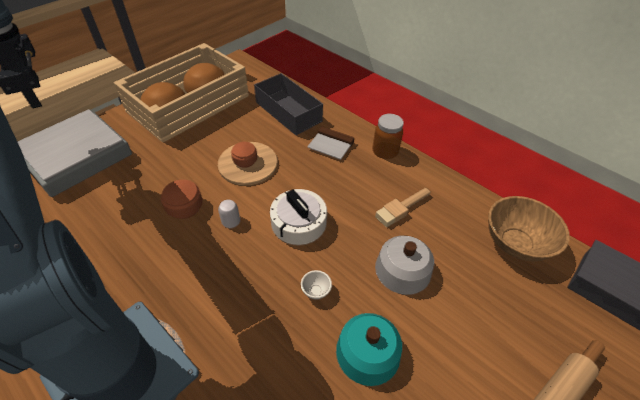

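View pics/top0.png

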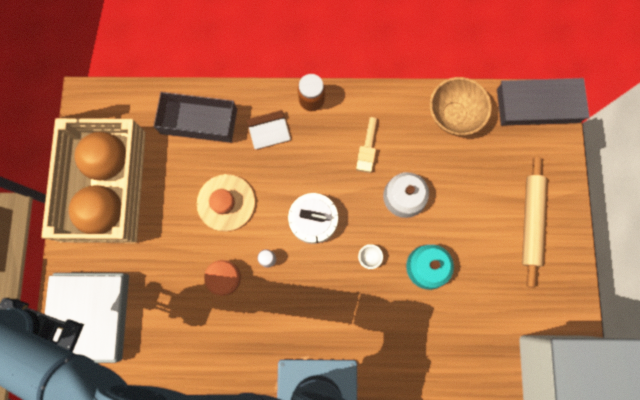

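The top view shows the steel dome at about (407,194), the timer at (313,217), the board at (226,202) with the small crock at (221,201), the shaker at (266,258), the bowl at (371,257) and the brush at (367,145). I'll zoom in for precise measurements.

```bash
python3 - <<'E'
from h import *
K,T,c=load('top0')
a=c[160:240,180:280]; b=c[180:250,270:360]; d=c[165:225,370:450]
def up(x,w,h): return cv2.resize(x[:,:,::-1],(w,h),interpolation=cv2.INTER_CUBIC)
K2,T2,c2=load('side0')
im=np.hstack([np.vstack([up(c[180:250,275:355],400,350),up(c[165:235,370:450],400,350)][:1]+[up(c[165:215,370:450],400,250)]),
 np.vstack([up(c2[170:250,255:345],400,350),up(c2[225:300,365:445],400,250)])])
cv2.imwrite('pics/z0.png',im)
cv2.imwrite('pics/z1.png',np.hstack([up(c[165:240,185:270],400,353),up(c2[130:190,205:285],400,353)]))
print('timer',ray(K,T,313,218,55)[:2],'board',ray(K,T,226,202,12)[:2],'crock',ray(K,T,221,200,62)[:2],'knob',ray(K,T,410,189,98)[:2])
print('side knob',ray(K2,T2,410,246,98)[:2])
E
```

```text
timer [497.17808539  13.4506031 ] board [549.74315796 270.0627589 ] crock [545.70662734 275.09759851] knob [ 573.73958688 -255.64558087]
side knob [ 570.45625121 -253.94592113]
```

View pics/z0.png

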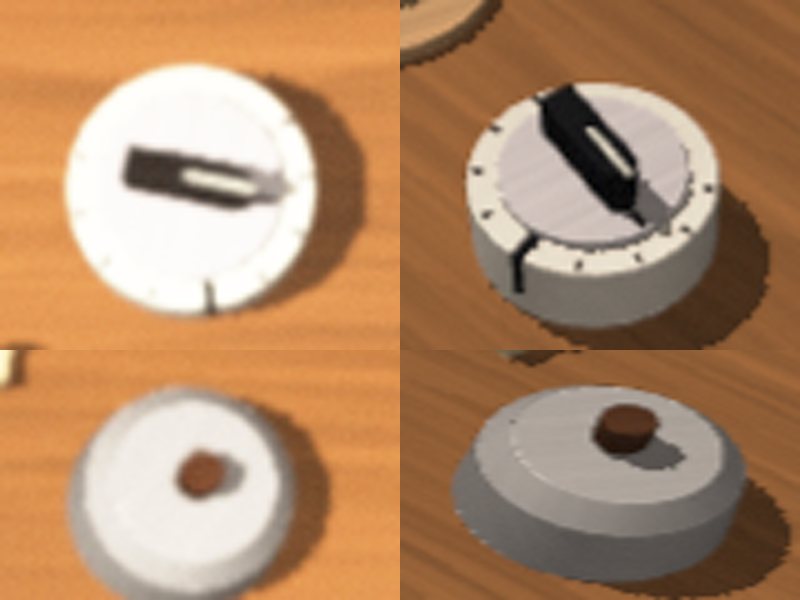

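View pics/z1.png

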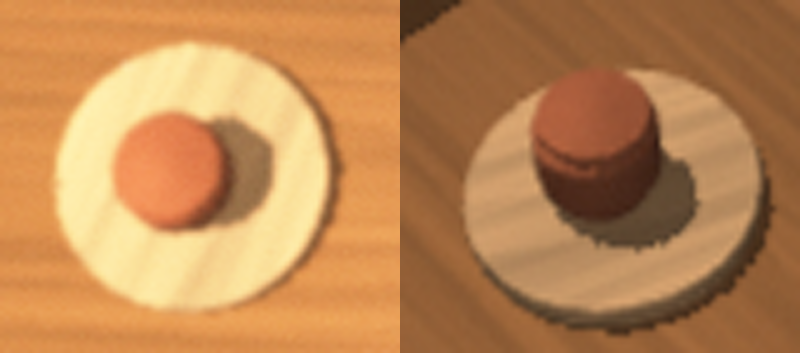

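```bash
cat > ov.py <<'E'
from h import *
from scipy.spatial.transform import Rotation as Rn
def circ(x,y,z,r): t=np.linspace(0,2*np.pi,73); return np.c_[x+r*np.cos(t),y+r*np.sin(t),0*t+z]
def overlay(tag,curves,box,s,out):
    K,T,c=load(tag); x0,y0,x1,y1=box
    im=cv2.resize(c[y0:y1,x0:x1,::-1],None,fx=s,fy=s,interpolation=cv2.INTER_CUBIC)
    for cv in curves:
        p=np.array([proj(K,T,q) for q in cv]); p=(p+0.5-[x0,y0])*s-0.5
        cv2.polylines(im,[np.round(p*16).astype(np.int32)],False,(255,0,255),1,cv2.LINE_AA,4)
    return im
E
cat > est.py <<'E'
from ov import *
def bar(x,y,th):  # nose direction world angle
    d=np.array([np.cos(th),np.sin(th)]);n=np.array([-d[1],d[0]]);P=[]
    for a,b in[(-33,-11),(25,-11),(44,0),(25,11),(-33,11),(-33,-11)]: P.append([*(np.array([x,y])+a*d+b*n),91])
    return np.array(P)
def ln(x,y,th,r0,r1,z): d=np.array([np.cos(th),np.sin(th)]); return np.array([[x+r0*d[0],y+r0*d[1],z],[x+r1*d[0],y+r1*d[1],z]])
E
cat > o1.py <<'E'
from est import *
import sys
tx,ty,th,tm,cx,cy,bx,by,kx,ky=map(float,sys.argv[1:11]); tg=sys.argv[11]
C1=[circ(tx,ty,55,70),circ(tx,ty,61,53),bar(tx,ty,th),ln(tx,ty,tm,50,70,55)]
C2=[circ(bx,by,12,85),circ(cx,cy,62,36)]
C3=[circ(kx,ky,0,65),circ(kx,ky,98,13)]
t,s=tg.split(',')
a=np.hstack([overlay(t,C1,(275,180,355,255),5,''),overlay(s,C1,(260,170,340,245),5,'')])
cv2.imwrite('pics/o_t.png',a)
a=np.hstack([overlay(t,C2,(185,165,265,240),5,''),overlay(s,C2,(205,125,285,200),5,'')])
b=np.hstack([overlay(t,C3,(370,160,450,230),5,''),overlay(s,C3,(365,225,445,295),5,'')])
cv2.imwrite('pics/o_c.png',np.vstack([a[:300],b[:300]]))
E
python3 o1.py 497 13.5 -1.71 -2.98 546 275 549.7 270 572 -255 top0,side0
```

```text
(no output)
```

View pics/o_t.png

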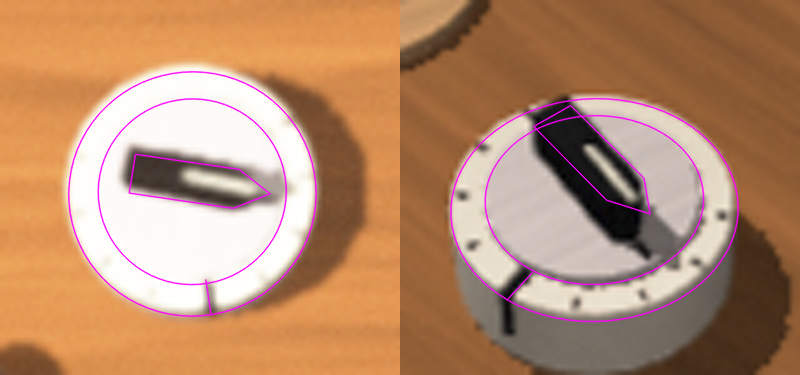

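View pics/o_c.png

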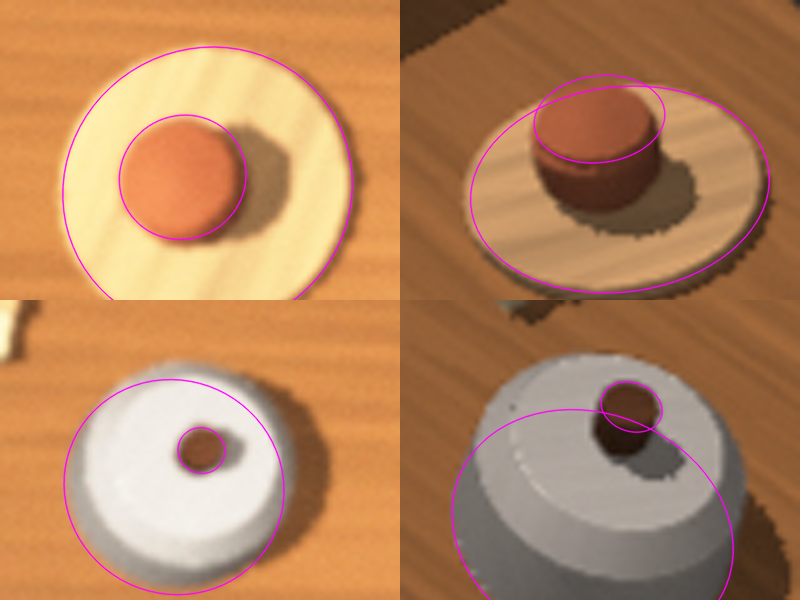

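```bash
cat > mv.py <<'E'
from h import *
from scipy.spatial.transform import Rotation as Rn
import sys
s=robot.get_state(); R=Rn.from_quat(s['ee_rot']).as_matrix()
print('t',s['time_s'],'p',np.round(s['position'],1),'F',np.round(s['ft_force'],2),'w',round(s['gripper_width'],1)); print('R',np.round(R,3).tolist(),'j',np.round(s['joint_pos'],2))
if len(sys.argv)>1:
    g=np.array(eval(sys.argv[1]),float); print('tool shift cm',np.round(R.T@(g-s['position'])/10,3))
    if len(sys.argv)>2: # jaw axis world angle, tool down
        a=float(sys.argv[2])
        for b in(a,a+np.pi):
            z=np.array([np.cos(b),np.sin(b),0]);y=np.array([0,0,-1.]);x=np.cross(y,z)
            print('rotvec tool',np.round((Rn.from_matrix(R.T@np.c_[x,y,z])).as_rotvec(),3))
E
python3 mv.py "[572,-255,200]" 1.57; python3 mv.py "[497,13.5,200]" -0.18
```

```text
t 0.1 p [206.7 615.7 237.9] F [-1.57 -0.08  0.08] w 88.0
R [[0.948, -0.0, 0.318], [-0.318, -0.001, 0.948], [0.0, -1.0, -0.002]] j [-1.31  0.54 -0.    1.54  0.    1.07 -0.07]
tool shift cm [ 62.331   3.911 -70.922]
rotvec tool [ 0.002 -0.323 -0.   ]
rotvec tool [0.000e+00 2.819e+00 2.000e-03]
t 0.1 p [206.7 615.7 237.9] F [-1.57 -0.08  0.08] w 88.0
R [[0.948, -0.0, 0.318], [-0.318, -0.001, 0.948], [0.0, -1.0, -0.002]] j [-1.31  0.54 -0.    1.54  0.    1.07 -0.07]
tool shift cm [ 46.68    3.874 -47.852]
rotvec tool [1.000e-03 1.427e+00 1.000e-03]
rotvec tool [ 1.000e-03 -1.714e+00 -1.000e-03]
```

{"op": "arm_command", "data": {
  "moves": [3.89, 0, -3.99, 0, 0, 0, 3.89, 0, -3.99, 0, 0, 0, 3.89, 0, -3.99, 0, 0, 0, 3.89, 0, -3.99, 0, 0, 0, 3.89, 0, -3.99, 0, 0, 0, 3.89, 0, -3.99, 0, 0, 0, 3.89, 0, -3.99, 0, 0, 0, 3.89, 0, -3.99, 0, 0, 0, 3.89, 0, -3.99, 0, 0, 0, 3.89, 0, -3.99, 0, 0, 0, 3.89, 0, -3.99, 0, 0, 0, 3.89, 0, -3.99, 0, 0, 0]
}}

```text
time_s: 1.6
position: [497.4, 12.2, 238.7]
ee_rot: [-0.698, 0.114, -0.114, 0.698]
ft_force: [0.1, 1.0, -0.0]
gripper_width: 88.0
```

{"op": "arm_command", "data": {
  "moves": [0, 0, 0, 0, 0.143, 0, 0, 0, 0, 0, 0.143, 0, 0, 0, 0, 0, 0.143, 0, 0, 0, 0, 0, 0.143, 0, 0, 0, 0, 0, 0.143, 0, 0, 0, 0, 0, 0.143, 0, 0, 0, 0, 0, 0.143, 0, 0, 0, 0, 0, 0.143, 0, 0, 0, 0, 0, 0.143, 0, 0, 0, 0, 0, 0.14, 0, 0, 0, 0, 0, 0, 0, 0, 0, 0, 0, 0, 0],
  "gripper": 0.55,
  "squeeze": 8
}}

```text
time_s: 3.1
position: [496.9, 13.9, 238.6]
ee_rot: [-0.454, 0.542, -0.542, 0.454]
ft_force: [0.4, -0.3, -0.2]
gripper_width: 48.3
```

```bash
python3 mv.py "[497,13.5,120]" -0.18
```

```text
t 3.1 p [496.9  13.9 238.6] F [ 0.44 -0.26 -0.18] w 48.3
R [[-0.176, -0.0, 0.984], [-0.984, -0.0, -0.176], [0.0, -1.0, -0.0]] j [-0.59  0.31  0.57  1.96 -0.2   0.93 -0.09]
tool shift cm [ 0.032 11.862  0.019]
rotvec tool [0.    0.003 0.   ]
rotvec tool [ 0.    -3.139 -0.   ]
```

{"op": "arm_command", "data": {
  "moves": [0, 5, 0, 0, 0, 0, 0, 5, 0, 0, 0, 0, 0, 3, 0, 0, 0, 0, 0, 1.3, 0, 0, 0, 0, 0, 0, 0, 0, 0, 0]
}}

```text
time_s: 3.72
position: [496.9, 13.6, 95.6]
ee_rot: [-0.453, 0.543, -0.543, 0.453]
ft_force: [0.4, 0.1, 0.5]
gripper_width: 48.4
```

```bash
python3 - <<'E'
from h import *
snap('side','s1');snap('top','t1')
from ov import *
a=np.hstack([overlay('t1',[],(275,180,355,255),5,''),overlay('s1',[],(260,170,340,245),5,'')]);cv2.imwrite('pics/o1.png',a)
E
```

```text
(no output)
```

View pics/o1.png

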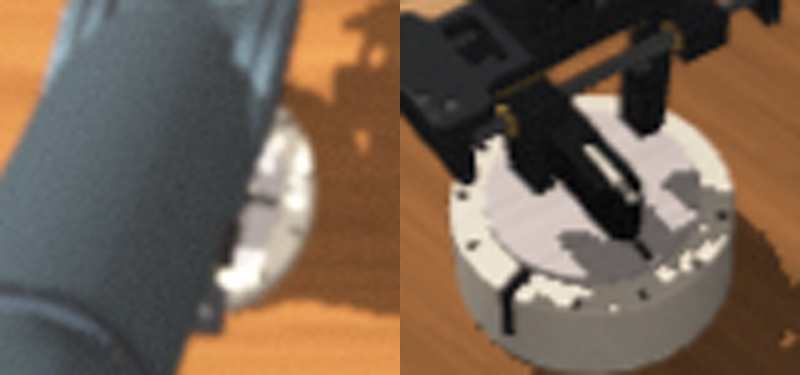

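The side view shows the two fingers straddling the bar, with tips near (540,185) and (645,130) in the crop. I'll go down now.

{"op": "arm_command", "data": {
  "moves": [0, 2, 0, 0, 0, 0, 0, 1.1, 0, 0, 0, 0, 0, 0.2, 0, 0, 0, 0, 0, 0, 0, 0, 0, 0]
}}

```text
time_s: 4.32
position: [497.4, 13.8, 63.2]
ee_rot: [0.453, -0.543, 0.543, -0.453]
ft_force: [-0.1, 0.5, 0.3]
gripper_width: 48.6
```

{"op": "arm_command", "data": {
  "moves": [0, 0.2, 0, 0, 0, 0, 0, 0, 0, 0, 0, 0]
}}

```text
time_s: 4.58
position: [497.6, 13.8, 61.4]
ee_rot: [0.453, -0.543, 0.543, -0.453]
ft_force: [-1.2, 0.2, 6.0]
gripper_width: 48.6
```

{"op": "arm_command", "data": {
  "moves": [0, 0, 0, 0, 0, 0, 0, 0, 0, 0, 0, 0, 0, 0, 0, 0, 0, 0, 0, 0, 0, 0, 0, 0],
  "gripper": 0.1,
  "squeeze": 8
}}

```text
time_s: 5.08
position: [498.6, 13.8, 61.5]
ee_rot: [0.452, -0.542, 0.544, -0.454]
ft_force: [3.2, 0.0, 5.0]
gripper_width: 21.9
```

{"op": "arm_command", "data": {
  "moves": [0, 0.08, 0, 0, 0, 0, 0, 0, 0, 0, 0, 0]
}}

```text
time_s: 5.32
position: [498.6, 13.8, 61.3]
ee_rot: [0.452, -0.542, 0.543, -0.454]
ft_force: [-0.3, -0.0, 17.4]
gripper_width: 22.0
```

{"op": "arm_command", "data": {
  "moves": [0, 0, 0, 0, 0.1, 0, 0, 0, 0, 0, 0.1, 0, 0, 0, 0, 0, 0.1, 0, 0, 0, 0, 0, 0, 0]
}}

```text
time_s: 5.82
position: [498.1, 14.0, 61.3]
ee_rot: [0.366, -0.605, 0.605, -0.367]
ft_force: [-2.0, 0.4, 19.2]
gripper_width: 21.7
```

```bash
python3 mv.py;python3 - <<'E'
from h import *
snap('side','s2')
from ov import *
a=np.hstack([overlay('s1',[],(260,170,340,245),5,''),overlay('s2',[],(260,170,340,245),5,'')]);cv2.imwrite('pics/o2.png',a)
E
```

```text
t 5.825 p [498.1  14.   61.3] F [-2.05  0.36 19.19] w 21.7
R [[-0.463, 0.002, 0.886], [-0.886, 0.001, -0.463], [-0.002, -1.0, 0.001]] j [-0.49  0.62  0.48  2.07 -0.52  0.57 -0.12]
```

View pics/o2.png

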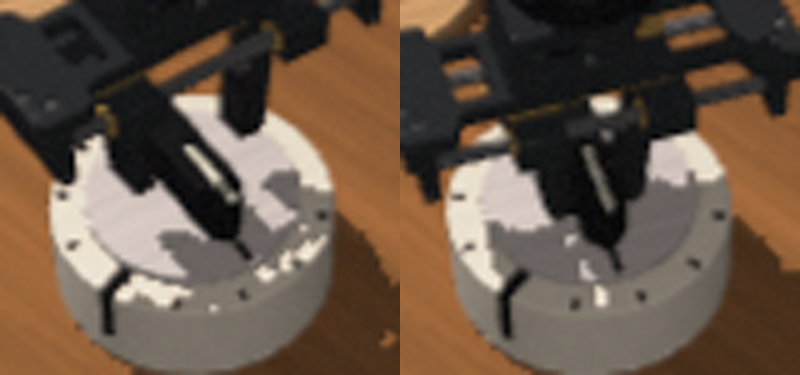

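The bar turned with the tool, and the housing mark is still at (510,300) in the crop.

{"op": "arm_command", "data": {
  "moves": [0, -0.02, 0, 0, 0.12, 0, 0, 0, 0, 0, 0.12, 0, 0, 0, 0, 0, 0.12, 0, 0, 0, 0, 0, 0, 0]
}}

```text
time_s: 6.38
position: [497.4, 14.3, 61.3]
ee_rot: [-0.252, 0.661, -0.66, 0.253]
ft_force: [-2.7, 2.3, 20.3]
gripper_width: 21.8
```

{"op": "arm_command", "data": {
  "moves": [0, 0, 0, 0, 0.12, 0, 0, 0, 0, 0, 0.12, 0, 0, 0, 0, 0, 0.12, 0, 0, 0, 0, 0, 0, 0]
}}

```text
time_s: 6.88
position: [497.0, 15.0, 61.3]
ee_rot: [-0.13, 0.696, -0.694, 0.13]
ft_force: [-3.9, 3.7, 23.2]
gripper_width: 22.2
```

```bash
python3 mv.py "[498,14,61]" -1.41;python3 - <<'E'
from h import *
snap('side','s3')
from ov import *
a=np.hstack([overlay('s1',[],(260,170,340,245),5,''),overlay('s3',[],(260,170,340,245),5,'')]);cv2.imwrite('pics/o3.png',a)
E
```

```text
t 6.875 p [497.   15.   61.3] F [-3.87  3.72 23.24] w 22.2
R [[-0.932, -0.0, 0.361], [-0.361, 0.003, -0.932], [-0.001, -1.0, -0.003]] j [-0.63  0.68  0.66  2.08 -0.72  0.63 -0.67]
tool shift cm [-0.053  0.029  0.127]
rotvec tool [ 0.003  0.209 -0.   ]
rotvec tool [-1.000e-03 -2.933e+00 -4.000e-03]
```

View pics/o3.png

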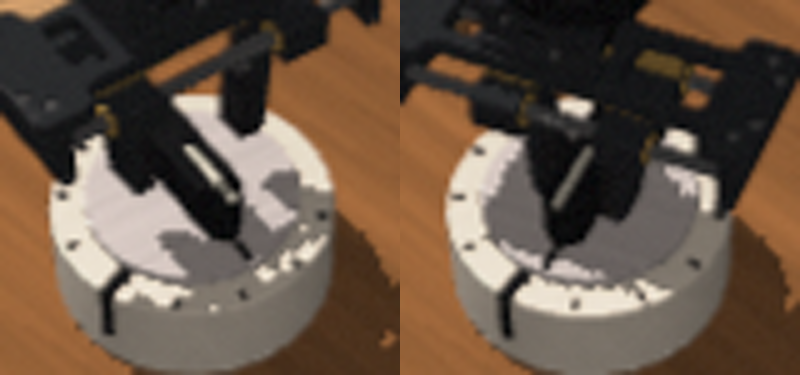

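The housing mark is unchanged at (510,305) and the nose is short of it by about 0.2 rad. I'll ease the pressure and finish the turn.

{"op": "arm_command", "data": {
  "moves": [0, -0.04, 0, 0, 0.11, 0, 0, 0, 0, 0, 0.11, 0, 0, 0, 0, 0, 0, 0]
}}

```text
time_s: 7.3
position: [496.9, 15.4, 61.3]
ee_rot: [-0.053, 0.706, -0.704, 0.053]
ft_force: [-3.4, 4.0, 17.9]
gripper_width: 22.0
```

```bash
python3 mv.py "[498,14,61]" -1.41;python3 - <<'E'
from h import *
snap('side','s4')
from est import *
C=[ln(498,14,-2.98,50,70,55),ln(498,14,-2.98,0,38,91)]
a=np.hstack([overlay('s4',[],(260,170,340,245),5,''),overlay('s4',C,(260,170,340,245),5,'')]);cv2.imwrite('pics/o4.png',a)
E
```

```text
t 7.3 p [496.9  15.4  61.3] F [-3.44  4.03 17.85] w 22.0
R [[-0.989, -0.001, 0.15], [-0.15, 0.003, -0.989], [0.0, -1.0, -0.003]] j [-0.67  0.7   0.72  2.08 -0.77  0.65 -0.84]
tool shift cm [-0.084  0.034  0.159]
rotvec tool [ 0.003 -0.011  0.   ]
rotvec tool [-0.     3.131  0.005]
```

View pics/o4.png

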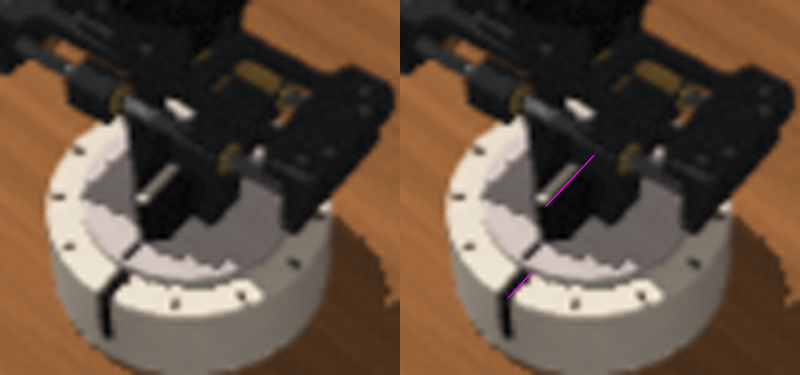

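The nose's pointer line, (545,240) to (525,260) in the crop, runs into the long mark starting at (525,272). I'll release and lift.

{"op": "arm_command", "data": {
  "moves": [0, -0.05, 0, 0, 0, 0, 0, 0, 0, 0, 0, 0, 0, 0, 0, 0, 0, 0, 0, -2, 0, 0, 0, 0, 0, -5, 0, 0, 0, 0, 0, -5, 0, 0, 0, 0, 0, -5, 0, 0, 0, 0],
  "gripper": 0.6
}}

```text
time_s: 8.22
position: [495.9, 13.8, 232.0]
ee_rot: [-0.054, 0.705, -0.705, 0.052]
ft_force: [0.9, 1.8, 0.5]
gripper_width: 52.4
```

```bash
python3 mv.py "[572,-255,160]" -1.41
```

```text
t 8.225 p [495.9  13.8 232. ] F [0.88 1.78 0.49] w 52.4
R [[-0.989, -0.002, 0.15], [-0.15, -0.0, -0.989], [0.002, -1.0, -0.0]] j [-0.92  0.44  1.03  1.98 -0.46  0.97 -1.08]
tool shift cm [-3.503  7.185 27.723]
rotvec tool [ 0.    -0.01   0.002]
rotvec tool [-3.000e-03  3.131e+00  0.000e+00]
```

{"op": "arm_command", "data": {
  "moves": [-0.6, 0, 4.6, 0, 0, 0, -0.6, 0, 4.6, 0, 0, 0, -0.6, 0, 4.6, 0, 0, 0, -0.6, 0, 4.6, 0, 0, 0, -0.6, 0, 4.6, 0, 0, 0, -0.5, 0, 4.7, 0, 0, 0, 0, 0, 0, 0, -0.165, 0, 0, 0, 0, 0, -0.165, 0, 0, 0, 0, 0, -0.165, 0, 0, 0, 0, 0, -0.165, 0, 0, 0, 0, 0, -0.165, 0, 0, 0, 0, 0, -0.165, 0]
}}

```text
time_s: 9.72
position: [572.4, -254.3, 230.3]
ee_rot: [-0.384, 0.595, -0.593, 0.383]
ft_force: [0.3, -0.3, -0.9]
gripper_width: 53.0
```

```bash
python3 mv.py "[572,-255,110]" -0.42;python3 - <<'E'
from h import *
snap('side','s5');snap('top','t5')
from est import *
C=[ln(497,13.5,-2.98,50,70,55),circ(497,13.5,55,70)]
a=np.hstack([overlay('t5',C,(275,180,355,255),5,''),overlay('s5',C,(260,170,340,245),5,'')]);b=np.hstack([overlay('t5',[],(275,180,355,225),5,''),overlay('s5',[],(365,215,445,260),5,'')]);cv2.imwrite('pics/o5.png',np.vstack([a,b]))
E
```

```text
t 9.725 p [ 572.4 -254.3  230.3] F [ 0.34 -0.29 -0.85] w 53.0
R [[-0.412, -0.002, 0.911], [-0.911, 0.001, -0.412], [-0.0, -1.0, -0.002]] j [-0.1   0.58  0.65  1.64 -0.39  1.06  0.24]
tool shift cm [ 0.083 12.027  0.025]
rotvec tool [ 0.002 -0.004 -0.   ]
rotvec tool [0.    3.137 0.004]
```

View pics/o5.png

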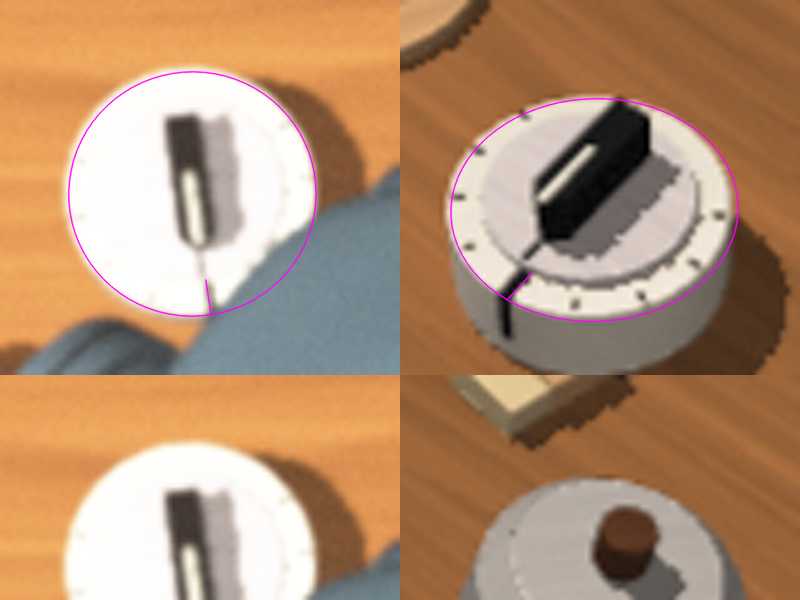

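The timer is unmoved. The nose points at the mark in both views, within about 0.05 rad. Now for the dome.

{"op": "arm_command", "data": {
  "moves": [0.08, 5, 0, 0, 0, 0, 0, 5, 0, 0, 0, 0, 0, 3, 0, 0, 0, 0, 0, 1.7, 0, 0, 0, 0, 0, 0.6, 0, 0, 0, 0, 0, 0, 0, 0, 0, 0]
}}

```text
time_s: 10.58
position: [573.3, -255.8, 78.6]
ee_rot: [0.381, -0.595, 0.596, -0.382]
ft_force: [0.1, -1.1, -0.1]
gripper_width: 53.1
```

```bash
python3 mv.py;python3 - <<'E'
from h import *
snap('side','s6')
from est import *
cv2.imwrite('pics/o6.png',overlay('s6',[],(350,190,460,300),5,''))
E
```

```text
t 10.575 p [ 573.3 -255.8   78.6] F [ 0.14 -1.1  -0.09] w 53.1
R [[-0.418, 0.001, 0.909], [-0.909, -0.0, -0.418], [0.0, -1.0, 0.001]] j [-0.02  0.77  0.54  1.72 -0.52  0.79  0.33]
```

View pics/o6.png

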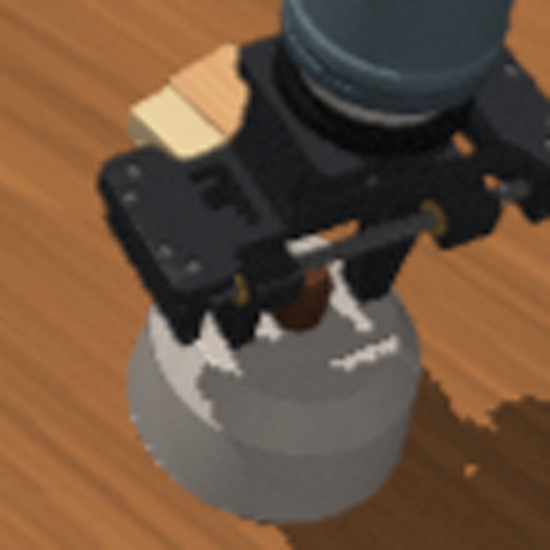

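The knob sits between the fingers, at about (300,295) in the crop. I'll lower 3 mm and grip.

{"op": "arm_command", "data": {
  "moves": [0, 0.3, 0, 0, 0, 0, 0, 0, 0, 0, 0, 0, 0, 0, 0, 0, 0, 0, 0, 0, 0, 0, 0, 0, 0, 0, 0, 0, 0, 0],
  "gripper": 0.1,
  "squeeze": 25
}}

```text
time_s: 11.25
position: [573.3, -255.7, 75.3]
ee_rot: [0.382, -0.595, 0.595, -0.382]
ft_force: [0.6, -0.3, 1.9]
gripper_width: 25.2
```

{"op": "arm_command", "data": {
  "moves": [0, -0.5, 0, 0, 0, 0, 0, -2, 0, 0, 0, 0, 0, -4, 0, 0, 0, 0, 0, -4, 0, 0, 0, 0, 0, -4, 0, 0, 0, 0, 0, -2, 0, 0, 0, 0, 0, 0, 0, 0, 0, 0]
}}

```text
time_s: 12.12
position: [573.4, -255.8, 241.3]
ee_rot: [0.381, -0.595, 0.596, -0.382]
ft_force: [0.1, 0.6, -3.9]
gripper_width: 25.4
```

```bash
python3 mv.py "[544,276,240]" -0.42;python3 - <<'E'
from h import *
snap('side','s7')
E
```

```text
t 12.125 p [ 573.4 -255.8  241.3] F [ 0.08  0.61 -3.89] w 25.4
R [[-0.417, 0.002, 0.909], [-0.909, -0.001, -0.417], [-0.0, -1.0, 0.002]] j [-0.1   0.57  0.66  1.63 -0.39  1.08  0.24]
tool shift cm [-47.114   0.094 -24.837]
rotvec tool [-0.002 -0.01  -0.   ]
rotvec tool [ 1.000e-03  3.132e+00 -4.000e-03]
```

View pics/s7.png

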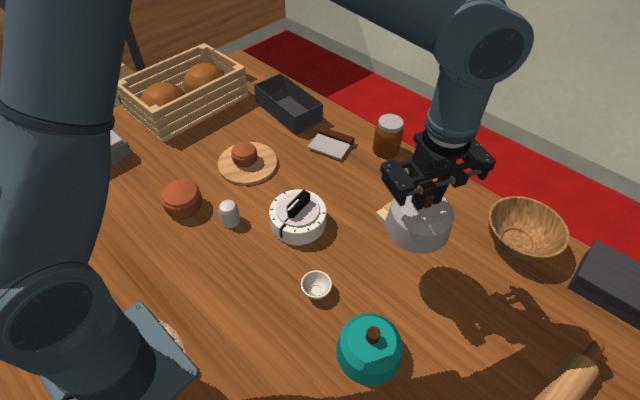

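{"op": "arm_command", "data": {
  "moves": [-1.5, 0, -0.8, 0, 0, 0, -3, 0, -1.58, 0, 0, 0, -3, 0, -1.58, 0, 0, 0, -3, 0, -1.58, 0, 0, 0, -3, 0, -1.58, 0, 0, 0, -3, 0, -1.58, 0, 0, 0, -3, 0, -1.58, 0, 0, 0, -3, 0, -1.58, 0, 0, 0, -3, 0, -1.58, 0, 0, 0, -3, 0, -1.58, 0, 0, 0]
}}

```text
time_s: 13.42
position: [553.5, 68.5, 238.6]
ee_rot: [-0.383, 0.595, -0.594, 0.381]
ft_force: [0.1, 0.1, -3.7]
gripper_width: 24.9
```

{"op": "arm_command", "data": {
  "moves": [-3, 0, -1.58, 0, 0, 0, -3, 0, -1.58, 0, 0, 0, -3, 0, -1.58, 0, 0, 0, -3, 0, -1.58, 0, 0, 0, -3, 0, -1.58, 0, 0, 0, -2.3, 0, -1.2, 0, 0, 0, -1.2, 0, -0.6, 0, 0, 0, 0, 0, 0, 0, 0, 0]
}}

```text
time_s: 14.42
position: [543.1, 275.5, 239.1]
ee_rot: [-0.383, 0.595, -0.595, 0.382]
ft_force: [-0.9, -0.6, -2.8]
gripper_width: 25.2
```

```bash
python3 mv.py "[544,276,140]" -0.42;python3 - <<'E'
from h import *
snap('side','s8');snap('top','t8')
cv2.imwrite('pics/o8.png',np.hstack([cv2.resize(cv2.imread('pics/s8.png')[60:260,150:350],(400,400)),cv2.resize(cv2.imread('pics/t8.png')[100:300,130:330],(400,400))]))
E
```

```text
t 14.425 p [543.1 275.5 239.1] F [-0.89 -0.61 -2.83] w 25.2
R [[-0.415, -0.001, 0.91], [-0.91, -0.001, -0.415], [0.001, -1.0, -0.001]] j [-0.97  0.52  0.61  1.68 -0.34  1.05 -0.69]
tool shift cm [-0.092  9.91   0.068]
rotvec tool [ 0.001 -0.008  0.001]
rotvec tool [-2.000e-03  3.133e+00  2.000e-03]
```

View pics/o8.png

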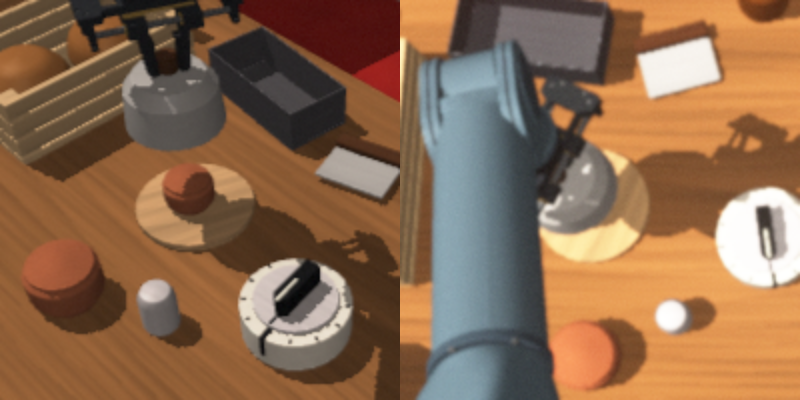

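The dome is clear of everything above the board, and the crock is still in place. I'll lower to just above the crock and check.

{"op": "arm_command", "data": {
  "moves": [-0.09, 2, 0.07, 0, 0, 0, 0, 3, 0, 0, 0, 0, 0, 2.5, 0, 0, 0, 0, 0, 1.2, 0, 0, 0, 0, 0, 0, 0, 0, 0, 0]
}}

```text
time_s: 15.15
position: [544.7, 274.4, 152.0]
ee_rot: [0.382, -0.595, 0.595, -0.381]
ft_force: [0.0, -0.6, -2.7]
gripper_width: 25.2
```

```bash
python3 mv.py "[544,276,88]" -0.42;python3 - <<'E'
from h import *
snap('side','s9')
from est import *
r=robot.get_state()['position']
z=r[2]-75.3
C=[circ(544,276,z,65),circ(549,271,12,85),circ(544,276,12,65)]
cv2.imwrite('pics/o9.png',np.hstack([overlay('s9',C,(195,105,290,200),4,''),overlay('s9',[],(195,105,290,200),4,'')]))
E
```

```text
t 15.15 p [544.7 274.4 152. ] F [ 0.01 -0.6  -2.67] w 25.2
R [[-0.418, -0.001, 0.909], [-0.909, -0.001, -0.418], [0.002, -1.0, -0.001]] j [-0.93  0.63  0.55  1.74 -0.41  0.89 -0.63]
tool shift cm [-0.124  6.4   -0.128]
rotvec tool [ 0.001 -0.011  0.002]
rotvec tool [-3.000e-03  3.131e+00  1.000e-03]
```

View pics/o9.png

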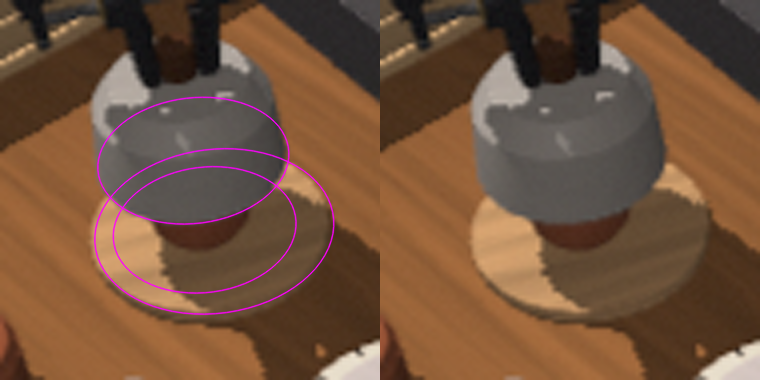

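The dome is level and its rim matches the predicted circle centred over the crock. I'll lower gently.

{"op": "arm_command", "data": {
  "moves": [0, 1.5, 0, 0, 0, 0, 0, 1.5, 0, 0, 0, 0, 0, 1.5, 0, 0, 0, 0, 0, 1, 0, 0, 0, 0, 0, 0.5, 0, 0, 0, 0, 0, 0.2, 0, 0, 0, 0, 0, 0, 0, 0, 0, 0]
}}

```text
time_s: 16.08
position: [545.4, 275.3, 91.3]
ee_rot: [0.382, -0.595, 0.595, -0.382]
ft_force: [-0.3, -0.2, -3.4]
gripper_width: 25.3
```

{"op": "arm_command", "data": {
  "moves": [0, 0.15, 0, 0, 0, 0, 0, 0, 0, 0, 0, 0]
}}

```text
time_s: 16.32
position: [545.2, 275.3, 89.7]
ee_rot: [-0.382, 0.595, -0.595, 0.382]
ft_force: [-0.5, 0.2, -3.2]
gripper_width: 25.7
```

{"op": "arm_command", "data": {
  "moves": [0, 0.15, 0, 0, 0, 0, 0, 0, 0, 0, 0, 0]
}}

```text
time_s: 16.58
position: [545.0, 275.3, 87.9]
ee_rot: [-0.382, 0.595, -0.595, 0.382]
ft_force: [0.3, 0.7, -3.3]
gripper_width: 25.6
```

{"op": "arm_command", "data": {
  "moves": [0, 0.1, 0, 0, 0, 0, 0, 0, 0, 0, 0, 0]
}}

```text
time_s: 16.82
position: [545.3, 275.2, 87.4]
ee_rot: [-0.382, 0.595, -0.595, 0.382]
ft_force: [-1.1, -0.3, 2.2]
gripper_width: 25.1
```

The dome touched down at TCP z 87.4, against 87.3 expected. I'll open and lift away.

{"op": "arm_command", "data": {
  "moves": [0, 0, 0, 0, 0, 0, 0, 0, 0, 0, 0, 0, 0, 0, 0, 0, 0, 0, 0, 0, 0, 0, 0, 0],
  "gripper": 0.65
}}

```text
time_s: 17.32
position: [545.2, 275.3, 87.1]
ee_rot: [0.382, -0.595, 0.595, -0.382]
ft_force: [0.4, -0.6, 0.3]
gripper_width: 57.2
```

{"op": "arm_command", "data": {
  "moves": [0, -1.5, 0, 0, 0, 0, 0, -3, 0, 0, 0, 0, 0, -4, 0, 0, 0, 0, 0, -5, 0, 0, 0, 0, 0, -5, 0, 0, 0, 0, 4, 0, -3, 0, 0, 0, 4, 0, -3, 0, 0, 0, 4, 0, -3, 0, 0, 0, 4, 0, -3, 0, 0, 0, 0, 0, 0, 0, 0, 0]
}}

```text
time_s: 18.58
position: [366.7, 178.3, 272.4]
ee_rot: [-0.382, 0.597, -0.594, 0.381]
ft_force: [0.4, -0.2, 0.6]
gripper_width: 57.0
```

```bash
python3 mv.py; python3 - <<'E'
from h import *
snap('side','s10');snap('top','t10')
from est import *
C=[circ(545,275,12,65),circ(549,271,12,85),circ(545,275,110,13)]
D=[ln(497,13.5,-2.98,50,70,55),circ(497,13.5,55,70)]
cv2.imwrite('pics/o10.png',np.vstack([np.hstack([overlay('t10',C,(185,155,265,230),5,''),overlay('s10',C,(205,115,285,190),5,'')])[:300],np.hstack([overlay('t10',D,(275,185,355,245),5,''),overlay('s10',D,(260,185,340,245),5,'')])]))
E
```

```text
t 18.575 p [366.7 178.3 272.4] F [ 0.36 -0.21  0.57] w 57.0
R [[-0.417, -0.003, 0.909], [-0.909, 0.003, -0.417], [-0.001, -1.0, -0.004]] j [-1.22  0.06  0.7   2.13 -0.05  0.97 -0.92]
```

View pics/o10.png

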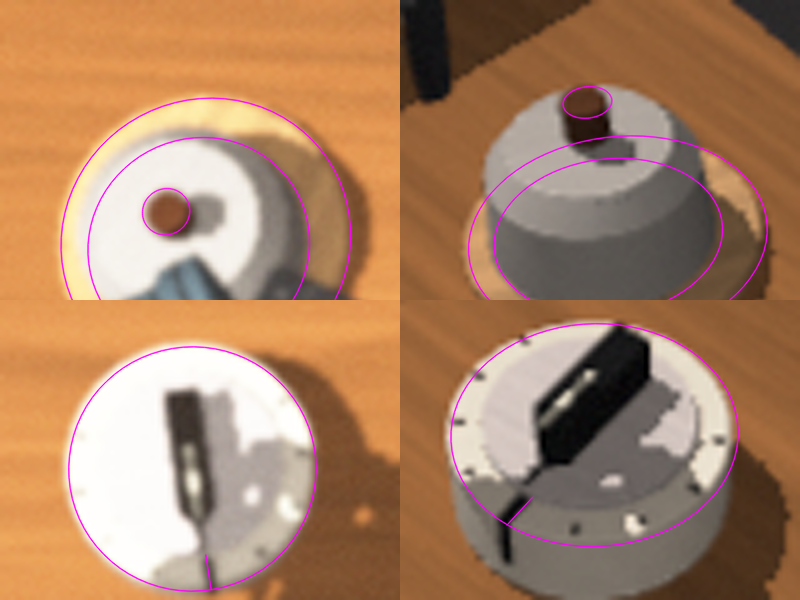

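View pics/s10.png

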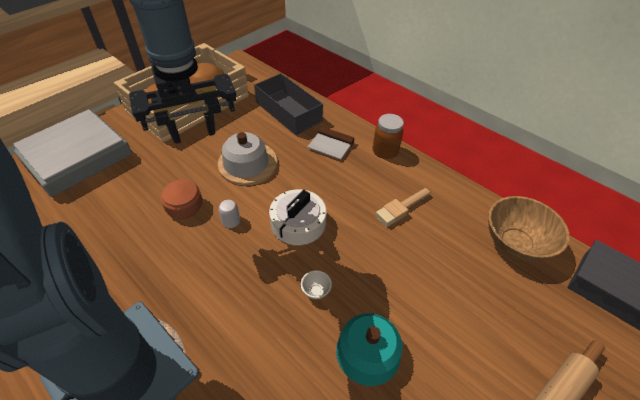

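The dome stands upright and flat on the board at (245,158), with its knob on the predicted circle. The timer is unmoved, its nose points at the long mark, and the bystanders are where they started. I'll hand the job in.

```bash
python3 -c "
from plant import robot
print(robot.finish_job())"
```

```text
the job is handed in; nothing more can be done
None
```

The job is handed in, at about 18.6 s of the 64 s allowed; `finish_job` gave no verdict.

- **Timer:** I straddled the knob's bar and turned it about 1.2 rad clockwise. I was pressing at 17–20 N for most of the turn. The push peaked at 23 N, a little above the 12–20 N advised, and I eased it off for the last part. In the last pictures the housing still lies on its starting outline. The nose points at the long mark in both views, with the bar reading about 0.05 rad off in the top view (tolerance 0.15).
- **Dome:** I lifted it by its knob, carried it over and lowered it in small steps. It touched the board at the expected height (tool tip at 87.4 mm, 87.3 expected) and was released there. The last pictures show it upright and centred within a few mm of where I measured the crock. The crock is now hidden, so I could not check it directly; I felt no contact on the way down.
- **Bystanders and arm:** The bystanders look undisturbed, and the arm was clear of everything.

No check failed. The timer and dome positions come from the pictures, good to about 2 mm.

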